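# Put the core pusher away in the slide-cover tool box

## Task

Put the wooden core pusher away in the blue tool box: press lightly on the smooth yellow cover and drag it open, lay the pusher flat in the well that was under it, then slide the cover fully shut over it. The cover is thin and has no handle, so never push on the box or its cover with more than 20 N, and leave the two loose asphalt cores beside the box where they stand.

Things in the scene. Friction and masses are not known exactly. Their poses are not given: they have to be found in the camera images.
- toolbox: Blue steel tool box fixed to the table, 152 (own x) x 184 (own y) x 48 mm high, walls 8 mm thick, open on top between its walls; origin at the centre of its underside, z up. The -y half is a well, the +y half a raised grey deck. A smooth flat yellow cover, 135 (x) x 86 (y) x 5 mm, slides along y between the walls over both; shut, its centre is at own (0, -41) mm.
- cover (a joint): Slide of the yellow cover in m along the toolbox's +y: 0 shut over the well, 0.082 fully open over the deck; its centre is at own y = -0.041 + this value. It has no handle or free edge when shut. Drag is about 4 N plus 6 N per m/s; it stays where it is left. A fingertip pressed on it can slip.
- well (a point): Centre of the well's floor, at toolbox (0, -44, 6) mm, with the toolbox's axes. Inside, the well is 136 mm along x and 80 mm along y (own y of the box -84 to -4 mm). The pusher fits in lengthwise along x, with at least 3 mm to spare under the cover.
- pusher: Turned wooden pusher (dowel), 110 mm long along its own y, 26 mm thick in x and z, 60 g, lying loose on the table; origin at the centre of its underside. The well takes it lengthwise along the toolbox's x.
- round_core: Loose grey asphalt drill core standing upright, 86 mm across, 57 mm high; origin at the centre of its underside. To be left alone.
- dark_core: Loose black asphalt drill core standing upright, 85 mm across, 49 mm high; origin at the centre of its underside. To be left alone.
- rim (a point): Point over the deck's centre at the height of the wall tops, at toolbox (0, 40, 48) mm. The deck lies 14 mm below. The untouched cover's upper face lies anywhere from 0 to 6 mm below this height: it differs from box to box, is not measured and must be felt. Pressed, the cover gives on springs, about 7 N per mm, and goes solid after 2 mm (about 14 N).
There are look-alikes about, which are no part of the job. There is more than one size of the pusher; the job needs the smallest.

How it is judged:
By the outcome, as a careful person would: the job done as asked, in the order asked, and still so for the second after the job is handed in, with the robot touching nothing.
It also fails if it takes over 67 s, if anything falls off the work surface, if the arm or the gripper's body presses on something with over 40 N, if the wrist force passes 120 N, or if a joint passes its speed limit or range.

## Robot

A 6-joint arm with a two-finger parallel gripper is mounted at the origin on a cart in front of the work surface, level with it; the furniture and walls round the work are solid. World frame = base frame: x ahead of the robot, y to its left, z up, the work surface at z = 0. Lengths are in m, angles in degrees, forces in N, time in s.
With the tool pointing down it reaches from about 0.325 to 0.9 m from the base axis. Payload 6.1 kg.
Tool frame: the origin (TCP) lies at the very end of the fingers, on their centre line; the grasp point (between the pads) lies behind it (ctrl.tcp_to_grasp is the z of the grasp point in the tool frame, in m); z points along the fingers, y is the line along which they close (so a half turn about z gives the same grasp; the last joint's range is limited). The gripper opens to 87 mm and grips with 3 to 60 N. Pads are 19 mm wide; open, the fingers measure 117 mm over their backs; the gripper's body (75 mm by 190 mm) begins 51 mm behind the grasp point.
Start: joints at [61.587, 12.628, 87.462, -0, 79.91, -7.225], TCP at [0.226, 0.583, 0.223] pointing down, gripper open.
Joint ranges: [-170.65, 170.65], [-52.31, 119.04], [5.05, 147.46], [-71.25, 251.25], [11.57, 151.72], [-153.62, 153.62]. Speed limits (degrees/s): [147.25, 147.25, 172.46, 180, 180, 180].

## Interface

Orientations are given as [roll, pitch, yaw] about the fixed x, y, z axes, in that order (R = Rz(yaw) Ry(pitch) Rx(roll)).
In Python, from cell import ctrl gives the robot as it stands.
- The arm moves only by the shell command python3 -m inch 'ROWS' [FORCE]. ROWS is JSON, a list that holds one entry, the list of rows, each a list of 7 numbers: the turn, a rotation vector about the tool's x, y, z in units of pi/2 rad (1.0 is pi/2 rad), then the shift along the tool's x, y, z in units of 60 mm (1.0 is 60 mm), then the opening, from 0 (shut) to 1 (fully open). A call has exactly 8 rows; each row shifts and turns the commanded pose from where the row before left it, along the tool's axes as they then stand; what a row does not reach is not made up. A row lasts 1/8 s, in which the tool goes at most 62.5 mm and 10.7 degrees, less where a joint would pass 70% of its speed; a pose out of reach is approached as far as the arm can. A call with a number of a shift or a turn outside -1 to 1 is refused whole. A call with a gripper value outside its range is refused whole. The fingers move at their own pace and stop on an object; FORCE is the grip in N (left out, the last holds). Time passes only in rows, so rows that do not move let the fingers close, or fill a call up. It gives the time, the measured TCP pose, the force, the opening and the grip force at its end, in the units of the state.
- ctrl.state(): the state, without advancing time (a new reading comes with each control period).
- ctrl.read_camera(name): name is "side" or "top" or "wrist"; returns a dict with "color" (400x640x3 uint8, red, green, blue), "depth" (400x640 float32, m along the optical axis (not along the pixel's ray), 0 where there is no reading), "vfov" (degrees; the focal length in pixels is half the picture's height over the tangent of half this angle, whatever the lens; pixels are square), "cx", "cy" (the principal point, pixels), "R" (3x3) and "t" (3): a world point X has camera coordinates R X + t. Camera axes: x right, y down, z forward; pixel columns grow to the right and rows downward; lengths in m; the calibration is good to about 2 mm. A picture is of the moment at which its call begins.
- ctrl.hand_in(): hands the job in; it is judged then, once.
The state is a dict: "time": time; "q": joint angles; "joint_vel": joint speeds; "joint_efforts": joint torques, N m; "eef_pos": TCP position; "tcp_rot": TCP orientation; "contact_force": force on the tool from outside, world axes, zero at the start; "ft_torque": the same for the moment, N m; "opening": finger opening in m; "grasp_force": force on a finger pad.
Only numpy, scipy, OpenCV 4.12 (cv2) and the standard library are available. Lean on these libraries where they do the work, as an engineer would, in place of code of your own. Each camera call takes 0.05 s, during which the arm holds its last target. There are 200 camera calls.

## Working session

There is one attempt and no reset: what is moved stays moved. The work goes in short steps, Python scripts to look and compute and a shell command to move; the robot and the scene stay as the last step left them, time stands still between calls to the robot, and variables do not carry over. Pictures are saved under pics/ and viewed, at most 10 in all, crops included, and the job is handed in when it is done.

```bash
mkdir -p pics; ls
python3 - <<'E'
from cell import ctrl
import cv2,numpy as np
s=ctrl.state();print({k:np.round(v,3).tolist() for k,v in s.items()}, ctrl.tcp_to_grasp)
for n in("top","side"):
    c=ctrl.read_camera(n);np.savez(f'pics/{n}0.npz',**c)
    cv2.imwrite(f'pics/{n}0.png',c["color"][:,:,::-1]);print(n,c["vfov"],c["cx"],c["cy"],np.round(c["R"],3).tolist(),c["t"])
E
```

```text
pics
{'time': 0.0, 'q': [61.588, 12.676, 87.528, 0.001, 79.91, -7.224], 'joint_vel': [0.005, 0.038, 0.013, -0.007, -0.068, 0.098], 'joint_efforts': [-0.0, -49.462, -38.738, 0.07, 0.057, -0.0], 'eef_pos': [0.226, 0.582, 0.221], 'tcp_rot': [-179.888, -0.016, 158.812], 'contact_force': [-0.535, -0.227, -0.059], 'ft_torque': [0.018, -0.01, 0.004], 'grasp_force': 0.0, 'opening': 0.087} -0.0187
top 48.61424754227522 312.4491067063604 198.1316563742635 [[0.026, -1.0, -0.018], [-0.988, -0.023, -0.152], [0.151, 0.021, -0.988]] [0.0087638  0.51206683 1.32261475]
side 49.11942953515657 320.34678594231946 197.53081590106873 [[0.999, -0.033, -0.019], [-0.036, -0.665, -0.746], [0.012, 0.747, -0.665]] [-0.51386894  0.07063516  1.19983379]
```

View pics/top0.png

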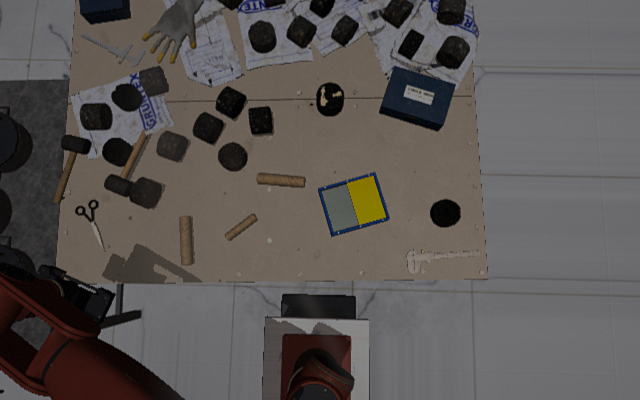

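View pics/side0.png

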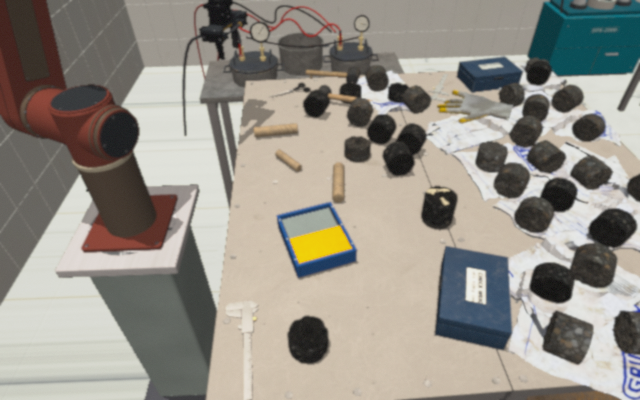

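The top view shows the box at about (353,204), with the yellow cover at (367,200) and the grey deck at (338,208). There are three candidate pushers: (280,180) long, (186,240) long and (241,227) shortest. I take the one at (241,227) and check its length next, along with a close crop. The blue box at (415,98) is a look-alike. There is a dark core near (445,213), with others around (330,99) and (232,156).

```bash
cat > h.py <<'E'
import numpy as np,cv2
def f(c): return 200/np.tan(np.radians(c["vfov"])/2)
def ray(c,uv,z):
    uv=np.atleast_2d(uv).astype(float);R=np.array(c["R"]);t=np.array(c["t"])
    d=np.c_[(uv[:,0]-c["cx"])/f(c),(uv[:,1]-c["cy"])/f(c),np.ones(len(uv))]@R
    o=-R.T@t; return o+d*((z-o[2])/d[:,2])[:,None]
def blobs(mask,c,z,amin=100):
    n,l,st,ce=cv2.connectedComponentsWithStats(mask.astype(np.uint8))
    for i in range(1,n):
        if st[i,4]<amin: continue
        v,u=np.nonzero(l==i);P=ray(c,np.c_[u,v],z)[:,:2]
        h,w,a=cv2.minAreaRect((P*1000).astype(np.float32))
        print(np.round(ce[i]),st[i,4],'c',np.round(h,1),'wh',np.round(w,1),'ang',round(a,1))
def hsv(c): return cv2.cvtColor(c["color"],cv2.COLOR_RGB2HSV).astype(int).transpose(2,0,1)
E
python3 - <<'E'
from h import *
for n in("top","side"):
    c=dict(np.load(f'pics/{n}0.npz'));H,S,V=hsv(c);print(n)
    print('yel');blobs((H>22)&(H<35)&(S>180)&(V>100),c,.046)
    print('blue');blobs((H>100)&(H<120)&(S>140)&(V>60),c,.048,150)
    print('wood');blobs((H>8)&(H<20)&(S>85)&(V>70),c,.013,120)
c=dict(np.load('pics/top0.npz'));im=c["color"][:,:,::-1][120:270,170:470]
print(c["color"][227,241],c["color"][250,300])
cv2.imwrite('pics/crop.png',cv2.resize(im,(800,400),interpolation=2))
E
```

```text
top
yel
[366. 200.] 1197 c [ 509.5 -141.9] wh [132.6  84.8] ang 17.3
blue
wood
[133. 155.] 262 c [646.6 599.8] wh [ 16.4 167.6] ang 68.3
[ 64. 177.] 234 c [567.3 817.5] wh [ 15.4 166.7] ang 77.1
[280. 179.] 389 c [573.3 125.9] wh [148.3  28.5] ang 86.0
[240. 227.] 222 c [421.2 245. ] wh [ 21.5 109.2] ang 38.7
[185. 240.] 419 c [374.4 414.5] wh [147.   29.5] ang 6.6
side
yel
[320. 244.] 1317 c [ 509.6 -140.7] wh [131.8  80.4] ang 17.5
blue
[325. 263.] 652 c [ 522.8 -201.3] wh [150.1  45.2] ang 12.8
wood
[326.  73.] 158 c [565.7 843.9] wh [ 39.  173.1] ang 77.3
[342.  97.] 143 c [613.9 638.7] wh [ 46.2 108. ] ang 67.2
[267. 130.] 147 c [351.  421.8] wh [102.6  45.2] ang 6.0
[338. 181.] 270 c [570.4 135.9] wh [163.   25.8] ang 86.0
[591. 396.] 278 c [1003.  -517.2] wh [14.9 88.6] ang 87.6
[98 79 55] [113 102  93]
```

View pics/crop.png

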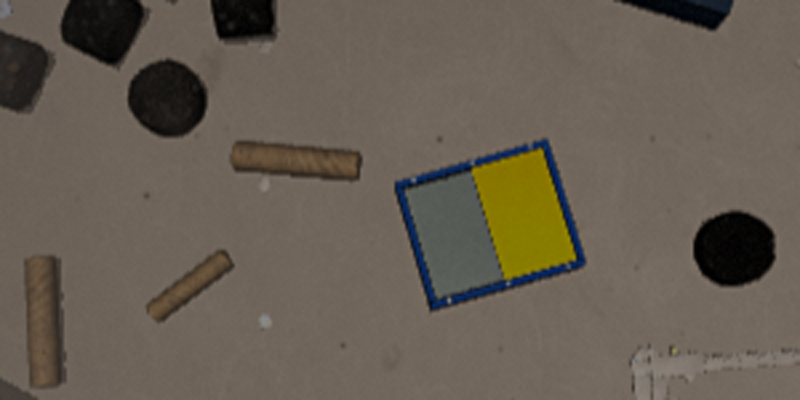

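The crop confirms the choice. The dowel at crop (190,285) is clearly the shortest at about 109 mm; the other two are about 147 mm. The yellow cover is over the -y half, on the right.

```bash
python3 -m inch '[[[0,0,-0.107,0,0,0,0],[0,0,-0.107,0,0,0,0],[0,0,-0.107,0,0,0,0],[0,0,-0.107,0,0,0,0],[0,0,0,-0.071,-0.994,0,0],[0,0,0,-0.071,-0.994,0,0],[0,0,0,-0.071,-0.994,0,0],[0,0,0,-0.071,-0.994,0,0]]]' 20; python3 -m inch '[[[0,0,0,-0.071,-0.994,0,0],[0,0,0,-0.071,-0.994,0,0],[0,0,0,-0.071,-0.994,0,0],[0,0,0,-0.071,-0.994,0,0],[0,0,0,-0.071,-0.994,0,0],[0,0,0,-0.071,-0.994,0,0],[0,0,0,-0.071,-0.994,0,0],[0,0,0,-0.071,-0.994,0,0]]]'; python3 -m inch '[[[0,0,0,-0.071,-0.994,0,0],[0,0,0,0,0,0.8,0],[0,0,0,0,0,0.8,0],[0,0,0,0,0,0,0],[0,0,0,0,0,0,0],[0,0,0,0,0,0,0],[0,0,0,0,0,0,0],[0,0,0,0,0,0,0]]]'
```

```text
time: 1.1
eef_pos: [0.3134, 0.3582, 0.2221]
tcp_rot: [-180.0, -0.0, -162.6]
contact_force: [1.5, -0.6, -0.1]
opening: 0.0148
grasp_force: 0.0
time: 2.1
eef_pos: [0.4881, -0.0871, 0.2223]
tcp_rot: [180.0, 0.0, -162.7]
contact_force: [0.8, 0.4, -0.0]
opening: 0.0002
grasp_force: 0.0
time: 3.1
eef_pos: [0.5103, -0.141, 0.1276]
tcp_rot: [-179.9, 0.1, -162.7]
contact_force: [0.2, -0.5, -0.0]
opening: 0.0009
grasp_force: 0.0
```

```bash
python3 -m inch '[[[0,0,0,0,0,0.4,0],[0,0,0,0,0,0.4,0],[0,0,0,0,0,0.2,0],[0,0,0,0,0,0.2,0],[0,0,0,0,0,0.0,0],[0,0,0,0,0,0,0],[0,0,0,0,0,0,0],[0,0,0,0,0,0,0]]]'; python3 -m inch '[[[0,0,0,0,0,0.033,0],[0,0,0,0,0,0.033,0],[0,0,0,0,0,0,0],[0,0,0,0,0,0,0],[0,0,0,0,0,0,0],[0,0,0,0,0,0,0],[0,0,0,0,0,0,0],[0,0,0,0,0,0,0]]]'
```

```text
time: 4.1
eef_pos: [0.5101, -0.141, 0.0551]
tcp_rot: [-180.0, 0.0, -162.7]
contact_force: [-0.4, 0.5, -0.0]
opening: 0.0001
grasp_force: 0.0
time: 5.1
eef_pos: [0.5097, -0.1409, 0.0506]
tcp_rot: [180.0, -0.0, -162.7]
contact_force: [0.3, -0.5, 0.1]
opening: 0.0004
grasp_force: 0.0
```

```bash
python3 -m inch '[[[0,0,0,0,0,0.03,0],[0,0,0,0,0,0,0],[0,0,0,0,0,0,0],[0,0,0,0,0,0,0],[0,0,0,0,0,0,0],[0,0,0,0,0,0,0],[0,0,0,0,0,0,0],[0,0,0,0,0,0,0]]]'; python3 -m inch '[[[0,0,0,0,0,0.02,0],[0,0,0,0,0,0,0],[0,0,0,0,0,0,0],[0,0,0,0,0,0,0],[0,0,0,0,0,0,0],[0,0,0,0,0,0,0],[0,0,0,0,0,0,0],[0,0,0,0,0,0,0]]]'
```

```text
time: 6.1
eef_pos: [0.5097, -0.1409, 0.0488]
tcp_rot: [-180.0, -0.0, -162.7]
contact_force: [-0.9, -0.3, 0.7]
opening: 0.0005
grasp_force: 0.0
time: 7.1
eef_pos: [0.5097, -0.1409, 0.0476]
tcp_rot: [-180.0, 0.0, -162.7]
contact_force: [-0.1, -0.3, 0.6]
opening: 0.0006
grasp_force: 0.0
```

```bash
python3 -m inch '[[[0,0,0,0,0,0.02,0],[0,0,0,0,0,0,0],[0,0,0,0,0,0,0],[0,0,0,0,0,0,0],[0,0,0,0,0,0,0],[0,0,0,0,0,0,0],[0,0,0,0,0,0,0],[0,0,0,0,0,0,0]]]'
```

```text
time: 8.1
eef_pos: [0.5097, -0.1409, 0.0464]
tcp_rot: [-180.0, 0.0, -162.7]
contact_force: [-1.0, -0.2, 0.6]
opening: 0.0007
grasp_force: 0.0
```

```bash
python3 -m inch '[[[0,0,0,0,0,0.02,0],[0,0,0,0,0,0,0],[0,0,0,0,0,0,0],[0,0,0,0,0,0,0],[0,0,0,0,0,0,0],[0,0,0,0,0,0,0],[0,0,0,0,0,0,0],[0,0,0,0,0,0,0]]]'
```

```text
time: 9.1
eef_pos: [0.5098, -0.1409, 0.0452]
tcp_rot: [-180.0, 0.0, -162.7]
contact_force: [-0.2, -0.4, 0.5]
opening: 0.0005
grasp_force: 0.0
```

```bash
python3 -m inch '[[[0,0,0,0,0,0.02,0],[0,0,0,0,0,0,0],[0,0,0,0,0,0,0],[0,0,0,0,0,0,0],[0,0,0,0,0,0,0],[0,0,0,0,0,0,0],[0,0,0,0,0,0,0],[0,0,0,0,0,0,0]]]'
```

```text
time: 10.1
eef_pos: [0.5099, -0.1409, 0.0441]
tcp_rot: [-180.0, 0.0, -162.7]
contact_force: [0.0, 0.2, 2.1]
opening: 0.0009
grasp_force: 1.3
```

```bash
python3 -m inch '[[[0,0,0,0,0,0.015,0],[0,0,0,0,0,0,0],[0,0,0,0,0,0,0],[0,0,0,0,0,0,0],[0,0,0,0,0,0,0],[0,0,0,0,0,0,0],[0,0,0,0,0,0,0],[0,0,0,0,0,0,0]]]'
```

```text
time: 11.1
eef_pos: [0.5099, -0.141, 0.0435]
tcp_rot: [-180.0, 0.0, -162.7]
contact_force: [-0.9, 0.2, 6.3]
opening: 0.0006
grasp_force: 3.0
```

```bash
python3 -m inch '[[[0,0,0,0,0,0.014,0],[0,0,0,0,0,0,0],[0,0,0,0,0.03,0,0],[0,0,0,0,0.05,0,0],[0,0,0,0,0.05,0,0],[0,0,0,0,0.05,0,0],[0,0,0,0,0.05,0,0],[0,0,0,0,0.05,0,0]]]'
python3 - <<'E'
from h import *
from cell import ctrl
c=ctrl.read_camera("side");H,S,V=hsv(c);blobs((H>22)&(H<35)&(S>180)&(V>100),c,.044)
c=ctrl.read_camera("wrist");cv2.imwrite('pics/w1.png',c["color"][:,:,::-1])
E
```

```text
time: 12.1
eef_pos: [0.5063, -0.1262, 0.0435]
tcp_rot: [-179.8, 0.1, -162.7]
contact_force: [1.7, -4.1, 5.8]
opening: 0.0005
grasp_force: 3.0
[315. 247.] 857 c [ 508. -137.] wh [131.1  84.2] ang 17.8
```

View pics/w1.png

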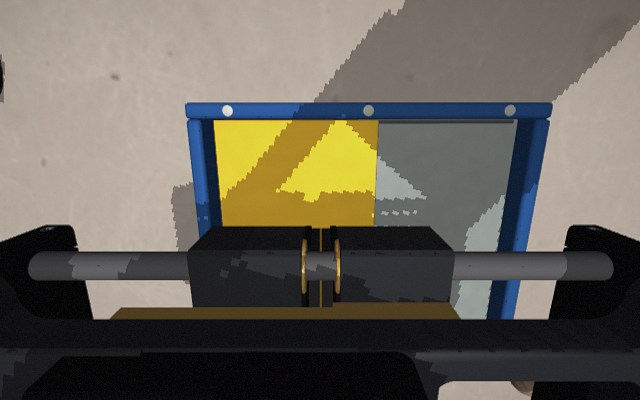

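The wrist view shows the cover's edge at about x=378, only slightly past the box middle at x=368. The fingertip mostly slipped, so I will press harder, staying under 14 N.

```bash
python3 -m inch '[[[0,0,0,0,0,0.012,0],[0,0,0,0,0,0,0],[0,0,0,0,0,0,0],[0,0,0,0,0,0,0],[0,0,0,0,0.02,0,0],[0,0,0,0,0.04,0,0],[0,0,0,0,0.04,0,0],[0,0,0,0,0.04,0,0]]]'
cat > look.py <<'E'
from h import *
from cell import ctrl
c=ctrl.read_camera("wrist");H,S,V=hsv(c)
m=((H>20)&(H<35)&(S>150)&(V>60))[125:185]; cols=np.nonzero(m.sum(0)>20)[0]
b=((H>100)&(H<125)&(S>120)&(V>50))[104:116]; cb=np.nonzero(b.sum(0)>6)[0]
l,r,z=ctrl.state()["eef_pos"]
print('yellow',cols.min(),cols.max(),'rim',cb.min(),cb.max(),'edge own y approx mm',round((cols.max()-(cb.min()+cb.max())/2)/(cb.max()-cb.min())*184,1),'left',round((cols.min()-(cb.min()+cb.max())/2)/(cb.max()-cb.min())*184,1))
E
python3 look.py
```

```text
time: 13.2
eef_pos: [0.504, -0.1186, 0.0432]
tcp_rot: [-179.8, 0.1, -162.7]
contact_force: [-1.0, -5.4, 8.3]
opening: 0.0009
grasp_force: 4.2
yellow 215 376 rim 170 535 edge own y approx mm 11.8 left -69.3
```

```bash
python3 -m inch '[[[0,0,0,0,0.03,0.008,0],[0,0,0,0,0.08,0,0],[0,0,0,0,0.1,0,0],[0,0,0,0,0.1,0,0],[0,0,0,0,0.1,0,0],[0,0,0,0,0.1,0,0],[0,0,0,0,0.1,0,0],[0,0,0,0,0.1,0,0]]]'; python3 look.py
```

```text
time: 14.25
eef_pos: [0.4912, -0.0778, 0.0428]
tcp_rot: [-179.8, 0.1, -162.6]
contact_force: [-0.9, -4.8, 10.8]
opening: 0.0007
grasp_force: 5.3
yellow 216 376 rim 84 450 edge own y approx mm 54.8 left -25.6
```

```bash
python3 -m inch '[[[0,0,0,0,0.08,0,0],[0,0,0,0,0.08,0,0],[0,0,0,0,0.08,0,0],[0,0,0,0,0.08,0,0],[0,0,0,0,0.08,0,0],[0,0,0,0,0.06,0,0],[0,0,0,0,0.04,0,0],[0,0,0,0,0.0,0,0]]]'; python3 look.py
```

```text
time: 15.3
eef_pos: [0.4828, -0.0492, 0.0429]
tcp_rot: [-179.7, 0.2, -162.6]
contact_force: [-0.1, -5.1, 8.5]
opening: 0.0004
grasp_force: 4.9
yellow 211 372 rim 25 390 edge own y approx mm 82.9 left 1.8
```

```bash
python3 -m inch '[[[0,0,0,0,0.04,0,0],[0,0,0,0,0.04,0,0],[0,0,0,0,0,0,0],[0,0,0,0,0,-0.06,0],[0,0,0,0,0,-0.6,0.2],[0,0,0,0,0,-0.8,0.6],[0,0,0,0,0,-0.8,0.6],[0,0,0,0,0,0,0.6]]]'
python3 - <<'E'
from h import *
from cell import ctrl
for n,z in(("top",.044),("side",.044)):
    c=ctrl.read_camera(n);H,S,V=hsv(c);blobs((H>22)&(H<35)&(S>150)&(V>80),c,z)
    cv2.imwrite(f'pics/{n}1.png',c["color"][:,:,::-1][100:300,200:520])
E
```

```text
time: 16.35
eef_pos: [0.4816, -0.0434, 0.1806]
tcp_rot: [-179.8, 0.4, -162.7]
contact_force: [-0.4, -0.4, 0.1]
opening: 0.0322
grasp_force: 0.0
[339. 220.] 309 c [447.1 -65. ] wh [59.9 61.6] ang 17.0
[309. 223.] 1193 c [485.7 -64.4] wh [131.8  87.1] ang 17.2
```

View pics/side1.png

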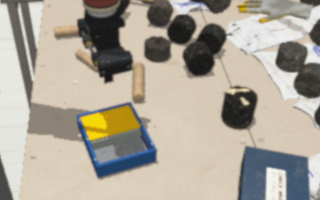

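The side view shows the yellow cover over the far half and the well open and empty. Next is the pusher.

```bash
python3 -m inch '[[[0,0,0,-0.093,0.978,0,0.8],[0,0,0,-0.093,0.978,0,0.8],[0,0,0,-0.093,0.978,0,0.8],[0,0,0,-0.093,0.978,0,0.8],[0,0,0,-0.093,0.978,0,0.8],[0,0,0.109,0,0,0,0.8],[0,0,0.109,0,0,0,0.8],[0,0,0.109,0,0,0,0.8]]]'; python3 -m inch '[[[0,0,0.109,0,0,0,0.8],[0,0,0.109,0,0,0,0.8],[0,0,0.109,0,0,0,0.8],[0,0,0.109,0,0,0,0.8],[0,0,0,0,0,0,0.8],[0,0,0,0,0,0,0.8],[0,0,0,0,0,0,0.8],[0,0,0,0,0,0,0.8]]]'
python3 - <<'E'
from h import *
from cell import ctrl
c=ctrl.read_camera("wrist");H,S,V=hsv(c);blobs((H>8)&(H<20)&(S>85)&(V>50),c,.013,400)
cv2.imwrite('pics/w2.png',c["color"][:,:,::-1])
E
```

```text
time: 17.45
eef_pos: [0.4164, 0.2452, 0.1737]
tcp_rot: [-179.8, -0.3, 167.6]
contact_force: [-0.2, -0.7, -0.1]
opening: 0.0696
grasp_force: 0.0
time: 18.45
eef_pos: [0.4184, 0.2454, 0.1765]
tcp_rot: [-180.0, -0.0, 128.7]
contact_force: [0.2, -0.0, 0.5]
opening: 0.0698
grasp_force: 0.0
[176. 267.] 434 c [349.5  64.7] wh [28.9 72. ] ang 29.4
[465. 267.] 444 c [610.  273.9] wh [27.2 71.4] ang 44.9
[519. 310.] 1239 c [704.9 275. ] wh [188.7  22.4] ang 38.7
```

View pics/w2.png

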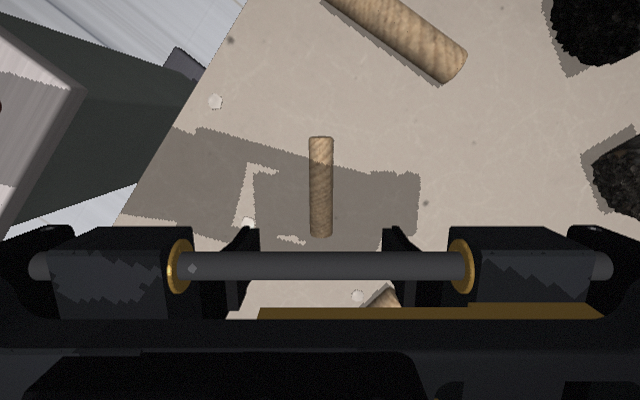

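The pusher is at (321,187), aligned with the tool's x and centred between the fingers (column 320). I compute the offset along its length.

Run:
```python
from h import *
from cell import ctrl
c=ctrl.read_camera("wrist");s=ctrl.state()
P=ray(c,[[321,136],[321,238],[309,187],[333,187]],.016)[:,:2]
P[1]=ray(c,[321,238],.02)[0,:2]
y=np.radians(s["tcp_rot"][2]);X=np.array([np.cos(y),np.sin(y)]);Y=np.array([np.sin(y),-np.cos(y)])
print(P, np.linalg.norm(P[0]-P[1]),np.linalg.norm(P[2]-P[3]),[((p-s["eef_pos"][:2])@X*1e3,(p-s["eef_pos"][:2])@Y*1e3) for p in P], s["eef_pos"])
```

```text
[[0.38588634 0.28727787]
 [0.45595255 0.19992021]
 [0.40971258 0.23674407]
 [0.43006011 0.25304612]] 0.11198497336933008 0.026072564936108933 [(np.float64(52.96339392677606), np.float64(0.7321355616330371)), (np.float64(-59.021551311630766), np.float64(0.8115111283504318)), (np.float64(-1.37390865933494), np.float64(-12.260633419154868)), (np.float64(-1.3694112558929015), np.float64(13.811931129062852))] [0.41842347 0.24548083 0.17670129]
```

```bash
python3 -m inch '[[[0,0,0,-0.05,0.013,0.6,0.8],[0,0,0,0,0,0.7,0.8],[0,0,0,0,0,0.7,0.8],[0,0,0,0,0,0.45,0.8],[0,0,0,0,0,0.25,0.8],[0,0,0,0,0,0.16,0.8],[0,0,0,0,0,0,0.8],[0,0,0,0,0,0,0.6]]]' 15; python3 -m inch '[[[0,0,0,0,0,0,0],[0,0,0,0,0,0,0],[0,0,0,0,0,0,0],[0,0,0,0,0,0,0],[0,0,0,0,0,0,0],[0,0,0,0,0,0,0],[0,0,0,0,0,0,0],[0,0,0,0,0,0,0]]]'
```

```text
time: 19.55
eef_pos: [0.4218, 0.244, 0.0061]
tcp_rot: [179.9, 0.0, 128.7]
contact_force: [-0.2, -0.4, 0.2]
opening: 0.0651
grasp_force: 0.0
time: 20.55
eef_pos: [0.4209, 0.2436, 0.0051]
tcp_rot: [180.0, 0.0, 128.7]
contact_force: [0.1, -0.5, 0.7]
opening: 0.0257
grasp_force: 15.0
```

```bash
python3 -m inch '[[[0,0,0,0,0,-0.3,0],[0,0,0,0,0,-0.7,0],[0,0,0,0,0,-0.8,0],[0,0,0,0,0,-0.7,0],[0,0,-0.109,0,0,0,0],[0,0,-0.109,0,0,0,0],[0,0,-0.109,0,0,0,0],[0,0,-0.109,0,0,0,0]]]'; python3 -m inch '[[[0,0,-0.109,0,0,0,0],[0,0,-0.109,0,0,0,0],[0,0,-0.108,0,0,0,0],[0,0,0,0.071,-0.946,0,0],[0,0,0,0.071,-0.946,0,0],[0,0,0,0.071,-0.946,0,0],[0,0,0,0.071,-0.946,0,0],[0,0,0,0.071,-0.946,0,0]]]'; python3 -m inch '[[[0,0,0,0.071,-0.946,0,0],[0,0,0,0.071,-0.946,0,0],[0,0,0,0,0,0.3,0],[0,0,0,0,0,0.5,0],[0,0,0,0,0,0.2,0],[0,0,0,0,0,0,0],[0,0,0,0,0,0,0],[0,0,0,0,0,0,0]]]'
python3 - <<'E'
from h import *
from cell import ctrl
for n in("wrist","side"):
    c=ctrl.read_camera(n);np.savez(f'pics/{n}3.npz',**c)
    cv2.imwrite(f'pics/{n}3.png',c["color"][:,:,::-1])
E
```

```text
time: 21.55
eef_pos: [0.4207, 0.2435, 0.1548]
tcp_rot: [-180.0, -0.0, 168.2]
contact_force: [-0.1, 0.5, -0.2]
opening: 0.026
grasp_force: 15.0
time: 22.55
eef_pos: [0.4848, -0.0356, 0.155]
tcp_rot: [-180.0, 0.0, -162.8]
contact_force: [0.7, 0.6, -0.4]
opening: 0.0256
grasp_force: 15.0
time: 23.55
eef_pos: [0.5111, -0.1448, 0.0963]
tcp_rot: [-179.9, 0.1, -162.7]
contact_force: [0.5, -0.3, -0.3]
opening: 0.0259
grasp_force: 15.0
```

View pics/wrist3.png

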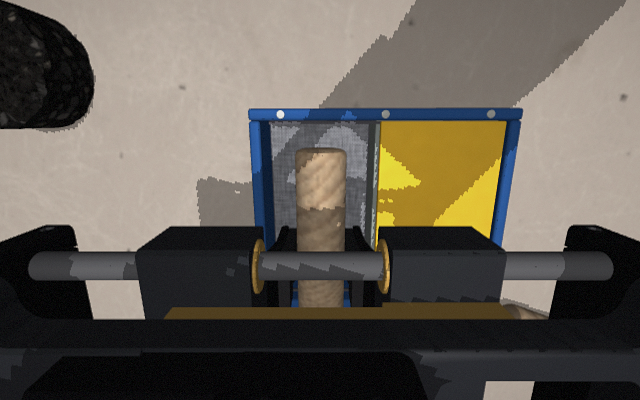

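The pusher is over the well: its axis is at column 321, the well spans columns 268–378, and the far rim is at row 115. I check both margins by ray casting.

Run:
```python
from h import *
c=dict(np.load('pics/wrist3.npz'))
a=np.radians(17.3);X=np.array([np.cos(a),np.sin(a)]);Y=np.array([-X[1],X[0]]);o=np.array([.4973,-.1027])+0
def own(uv,z): p=ray(c,uv,z)[:,:2]-o; return np.round(np.c_[p@X,p@Y]*1e3,1).tolist()
print('rim outer far corners',own([[249,109],[521,109]],.048))
print('rim inner far',own([[262,121],[512,121]],.048))
print('pusher end',own([[298,152],[321,149],[346,152]],.104))
print('tcp own', (np.array([.5111,-.1448])-o)@X*1e3,(np.array([.5111,-.1448])-o)@Y*1e3)
```

```text
rim outer far corners [[-75.1, -90.8], [-75.0, 89.8]]
rim inner far [[-67.4, -82.6], [-67.3, 85.1]]
pusher end [[-52.6, -54.6], [-54.1, -43.0], [-52.6, -30.4]]
tcp own 0.6562168344637891 -44.29920292134122
```

```bash
python3 -m inch '[[[0,0,0,0,0,0.3,0],[0,0,0,0,0,0.4,0],[0,0,0,0,0,0.3,0],[0,0,0,0,0,0.2,0],[0,0,0,0,0,0.1,0],[0,0,0,0,0,0.07,0],[0,0,0,0,0,0,0],[0,0,0,0,0,0,0]]]'
```

```text
time: 24.65
eef_pos: [0.5106, -0.1449, 0.0134]
tcp_rot: [-180.0, 0.0, -162.8]
contact_force: [-0.3, 0.4, -0.3]
opening: 0.0259
grasp_force: 15.0
```

```bash
python3 -m inch '[[[0,0,0,0,0,0.01,0],[0,0,0,0,0,0.01,0],[0,0,0,0,0,0,0.4],[0,0,0,0,0,0,0.4],[0,0,0,0,0,0,0.4],[0,0,0,0,0,-0.2,0.4],[0,0,0,0,0,-0.5,0.4],[0,0,0,0,0,-0.8,0.4]]]'; python3 -m inch '[[[0,0,0,-0.048,0.94,-0.2,0],[0,0,0,0,0.46,0,0],[0,0,0,0,0,0,0],[0,0,0,0,0,0,0],[0,0,0,0,0,0,0],[0,0,0,0,0,0,0],[0,0,0,0,0,0,0],[0,0,0,0,0,0,0]]]'
python3 - <<'E'
from h import *
from cell import ctrl
c=ctrl.read_camera("wrist");np.savez('pics/w4.npz',**c);cv2.imwrite('pics/w4.png',c["color"][:,:,::-1])
c=ctrl.read_camera("side");cv2.imwrite('pics/s4.png',cv2.resize(c["color"][180:300,240:400,::-1],(800,600)))
E
```

```text
time: 25.65
eef_pos: [0.5089, -0.1441, 0.1018]
tcp_rot: [179.9, -0.1, -162.8]
contact_force: [0.9, -0.8, -0.9]
opening: 0.0348
grasp_force: 0.0
time: 26.65
eef_pos: [0.488, -0.0638, 0.1135]
tcp_rot: [180.0, -0.0, -162.8]
contact_force: [0.9, 0.3, -0.5]
opening: 0.0001
grasp_force: 0.0
```

View pics/w4.png

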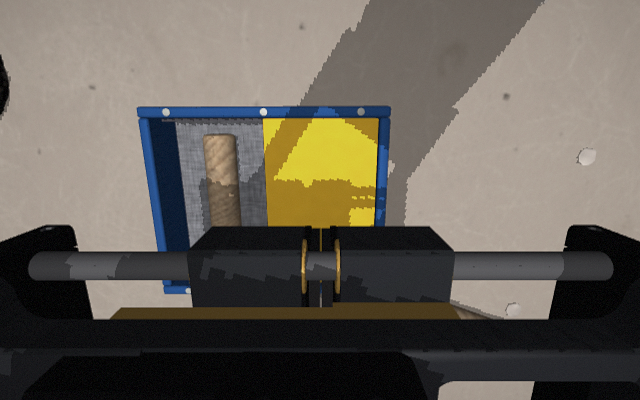

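View pics/s4.png

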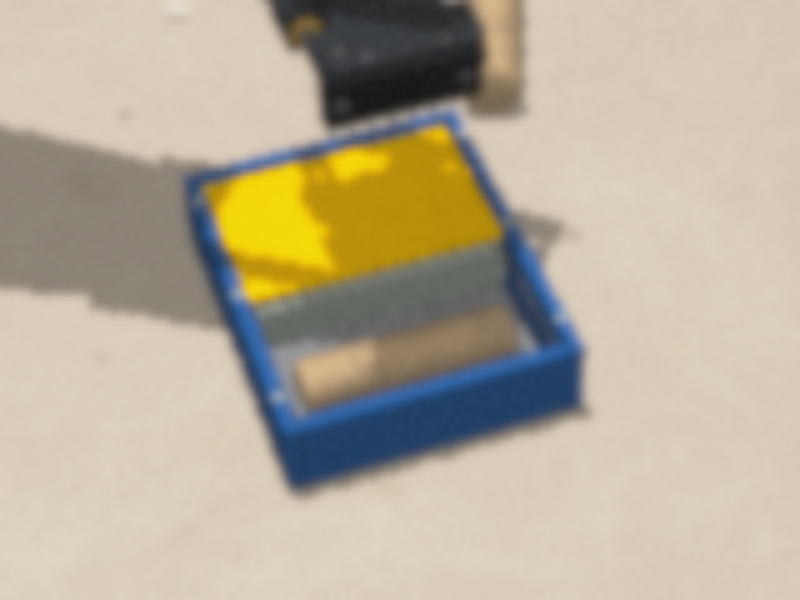

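Both views show the pusher lying flat inside the well (wrist (221,180)), clear of the walls, with the cover still fully open. Now close it.

```bash
python3 -m inch '[[[0,0,0,0,0,0.4,0],[0,0,0,0,0,0.4,0],[0,0,0,0,0,0.2,0],[0,0,0,0,0,0.1,0],[0,0,0,0,0,0.03,0],[0,0,0,0,0,0,0],[0,0,0,0,0,0,0],[0,0,0,0,0,0,0]]]' 20;  python3 -m inch '[[[0,0,0,0,0,0.02,0],[0,0,0,0,0,0,0],[0,0,0,0,0,0,0],[0,0,0,0,0,0,0],[0,0,0,0,0,0,0],[0,0,0,0,0,0,0],[0,0,0,0,0,0,0],[0,0,0,0,0,0,0]]]'
```

```text
time: 27.75
eef_pos: [0.4884, -0.0637, 0.0463]
tcp_rot: [-180.0, 0.0, -162.8]
contact_force: [-0.5, -0.3, -0.9]
opening: 0.0005
grasp_force: 0.0
time: 28.75
eef_pos: [0.488, -0.0636, 0.0446]
tcp_rot: [180.0, -0.0, -162.8]
contact_force: [-0.5, 0.2, 1.4]
opening: 0.0006
grasp_force: 0.0
```

```bash
python3 -m inch '[[[0,0,0,0,0,0.014,0],[0,0,0,0,0,0.014,0],[0,0,0,0,0,0,0],[0,0,0,0,0,0,0],[0,0,0,0,0,0,0],[0,0,0,0,0,0,0],[0,0,0,0,0,0,0],[0,0,0,0,0,0,0]]]'
```

```text
time: 29.75
eef_pos: [0.4882, -0.0636, 0.0435]
tcp_rot: [-180.0, 0.0, -162.8]
contact_force: [-2.5, 0.3, 5.3]
opening: 0.0007
grasp_force: 3.0
```

```bash
python3 -m inch '[[[0,0,0,0,0,0.012,0],[0,0,0,0,0,0.01,0],[0,0,0,0,0,0,0],[0,0,0,0,0,0,0],[0,0,0,0,-0.03,0,0],[0,0,0,0,-0.06,0,0],[0,0,0,0,-0.08,0,0],[0,0,0,0,-0.08,0,0]]]'; python3 look.py
```

```text
time: 30.75
eef_pos: [0.4926, -0.0776, 0.0427]
tcp_rot: [180.0, -0.0, -162.7]
contact_force: [-4.9, 3.2, 11.3]
opening: 0.0005
grasp_force: 5.7
yellow 240 401 rim 84 450 edge own y approx mm 67.4 left -13.6
```

```bash
python3 -m inch '[[[0,0,0,0,-0.1,0,0],[0,0,0,0,-0.1,0,0],[0,0,0,0,-0.1,0,0],[0,0,0,0,-0.1,0,0],[0,0,0,0,-0.1,0,0],[0,0,0,0,-0.1,0,0],[0,0,0,0,-0.1,0,0],[0,0,0,0,-0.1,0,0]]]'; python3 look.py
```

```text
time: 31.8
eef_pos: [0.5069, -0.1236, 0.0427]
tcp_rot: [180.0, 0.0, -162.8]
contact_force: [-4.0, 3.7, 10.1]
opening: 0.0006
grasp_force: 5.5
yellow 240 401 rim 181 546 edge own y approx mm 18.9 left -62.3
```

```bash
python3 -m inch '[[[0,0,0,0,-0.07,0,0],[0,0,0,0,-0.07,0,0],[0,0,0,0,-0.07,0,0],[0,0,0,0,-0.07,0,0],[0,0,0,0,-0.05,0,0],[0,0,0,0,-0.05,0,0],[0,0,0,0,0,0,0],[0,0,0,0,0,0,0]]]'; python3 look.py
```

```text
time: 32.85
eef_pos: [0.514, -0.1448, 0.0428]
tcp_rot: [179.9, 0.1, -162.8]
contact_force: [-2.2, 5.6, 9.2]
opening: 0.0003
grasp_force: 5.3
yellow 245 406 rim 225 591 edge own y approx mm -1.0 left -81.9
```

```bash
python3 -m inch '[[[0,0,0,0,-0.04,0,0],[0,0,0,0,-0.04,0,0],[0,0,0,0,-0.04,0,0],[0,0,0,0,0,0,0],[0,0,0,0,0,-0.06,0],[0,0,0,0,0,-0.6,0],[0,0,0,0,0,-0.9,0],[0,0,0,0,0,-0.9,0]]]'; python3 -m inch '[[[0,0,0,0,0.9,-0.3,0],[0,0,0,0,0.9,0,0],[0,0,0,0,0.9,0,0],[0,0,0,0,0.9,0,0],[0,0,0,0,0.9,0,0],[0,0,0,0,0,0,0],[0,0,0,0,0,0,0],[0,0,0,0,0,0,0]]]'
python3 - <<'E'
from h import *
from cell import ctrl
for n in("top","side"):
    c=ctrl.read_camera(n);H,S,V=hsv(c);blobs((H>22)&(H<35)&(S>180)&(V>100),c,.046)
    cv2.imwrite(f'pics/{n}5.png',cv2.resize(c["color"][100:300,240:500,::-1],(780,600)))
E
```

```text
time: 33.9
eef_pos: [0.5151, -0.1524, 0.1902]
tcp_rot: [180.0, -0.1, -162.8]
contact_force: [0.2, -0.8, -1.0]
opening: 0.0002
grasp_force: 0.0
time: 34.9
eef_pos: [0.4359, 0.1043, 0.2071]
tcp_rot: [-180.0, -0.0, -162.9]
contact_force: [-0.2, -0.9, -0.2]
opening: 0.0007
grasp_force: 0.0
[366. 200.] 1206 c [ 510.  -142.8] wh [132.9  85. ] ang 17.5
[320. 244.] 1302 c [ 509.9 -141.1] wh [131.9  79.6] ang 17.4
```

View pics/top5.png

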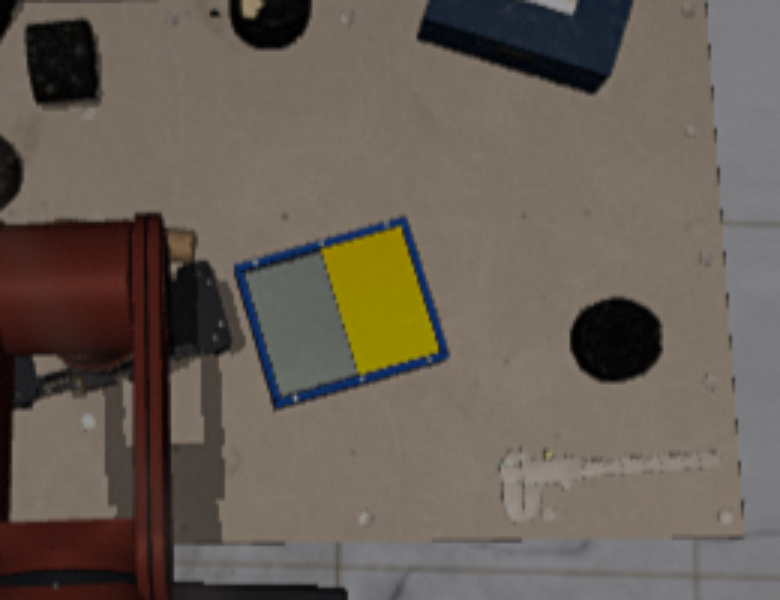

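The cover is back at its original shut position (blob at (366,200), matching the first picture to within 1 mm). The cores stand where they were, and the arm is clear.

```bash
python3 -c "
from cell import ctrl
print(ctrl.hand_in())"
```

```text
the job is handed in; nothing more can be done
None
```

The smallest pusher is lying flat in the well with the cover slid fully shut over it and the cores untouched; the job was handed in at about 35 s, and the highest push on the cover in the readings was about 13 N.

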